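Work a seized fixture clamp loose and unload the cutter

TASK

The red knob of the clamp on the holding fixture has seized: rock it gently back and forth, going only until it binds each way and never wringing it hard, until it breaks free, then turn it a quarter turn anticlockwise (seen from above) so that the clamp arm is swung off the brown milling cutter, and leave it there. Lift the cutter out of its locating pins and set it down gently, standing upright, in the blue tray. Leave the other things on the bench where they are.

Things in the scene. Friction and masses are not known exactly. Their poses are not given: they have to be found in the camera images.
- knob_grip (a point): Centre of the red square clamp knob: 40 x 40 mm across flats, 26 mm high (13 mm above and below this point), turning on the vertical axis through this point; x and y axes square to the flats, z up. The arm's top is 22 mm below this point. Grip two opposite flats from above. Friction on the turning clamp is about 0.08 N m; it binds solid at the ends of its seized arc.
- clamp (a joint): Clamp arm angle, rad: about 0 = over the cutter, grows anticlockwise from above (opening), stops at -0.65 and 1.6. Seized: it turns in a small arc (within 0.65) and binds at angles that differ each time. Turn till it binds, hold 0.2 s, turn back till it binds, and so on: each reversal widens the arc; free after some 3 to 5 swings. Each swing must reach the bind; pushing harder does not help.
- knob_twist (a joint): Wind-up of the knob against the clamp arm, rad, anticlockwise positive: the knob sits on a springy shank, 4 N m per rad, so this is the torque on the clamp divided by 4 (about 0.02 while it turns). Once the clamp binds it climbs with any further turn of the hand. Beyond 0.125 (0.5 N m) either way the shank is damaged; 0.05 to 0.08 (0.2 to 0.3 N m) shows the bind.
- clamp_tip (a point): Outer end of the steel clamp arm, 82 mm from the knob's axis, half-way up the arm; arm 20 mm wide, 9 mm thick. With the clamp closed it lies 2 to 5 mm over the cutter's top and keeps it from being lifted.
- tray: Open blue tray, fixed, 150 x 190 mm (x, y) outside, walls 4 mm thick and 28 mm high, floor 4 mm thick; origin at the centre of its underside on the bench.
- mill_centre (a point): Centre of the brown toothed milling cutter (a standing cylinder, 39 mm diameter, 46 mm high, 0.2 to 0.4 kg), half-way up; z up. It stands on the fixture's 12 mm base plate, 82 mm from the knob's axis, between four 8 mm locating pins that stand 9 mm above the plate about 2 mm off it. Grip it across its diameter, above the pins, from above, with the fingers to the sides of the line to the knob.
Mind the look-alikes: they are no part of the job. What is shaped like the part that bears mill_centre but purple is not meant.

How it is judged:
By the outcome, as a careful person would: the job done as asked, in the order asked, and still so for the second after the job is handed in, with the robot touching nothing.
It also fails if it takes over 72 s, if anything falls off the work surface, if the arm or the gripper's body presses on something with over 40 N, if the wrist force passes 120 N, or if a joint passes its speed limit or range.

ROBOT

A 6-joint arm with a two-finger parallel gripper is mounted at the origin on a cart in front of the work surface, level with it; the furniture and walls round the work are solid. World frame = base frame: x ahead of the robot, y to its left, z up, the work surface at z = 0. Lengths are in mm, angles in rad, forces in N, time in s.
With the tool pointing down it reaches from about 350 to 875 mm from the base axis. Payload 4.2 kg.
Tool frame: the origin (TCP) lies midway between the tips of the shut fingers; the grasp point (between the pads) lies 19 mm behind it; z points along the fingers, y is the direction in which the jaws open and shut (so a half turn about z gives the same grasp; the last joint's range is limited). The gripper opens to 85 mm and grips with 20 to 120 N. Pads are 22 mm wide; open, the fingers measure 114 mm over their backs; the gripper's body (76 mm by 85 mm) begins 54 mm behind the grasp point. The pads swing forward as they close: fully open they stand 13 mm farther back than shut.
Start: joints at [1.443, 0.385, 0.008, 0, -1.194, -0.259], TCP at [235.734, 578.817, 231.312] pointing down, gripper open.
Joint ranges: [-3.14, 3.14], [-1.21, 2.06], [-1.07, 1.41], [-3.16, 2.05], [-2.99, -0.16], [-3.1, 3.1]. Speed limits (rad/s): [2.79, 2.79, 3.14, 3.14, 3.14, 3.14].

INTERFACE

Orientations are given as a unit quaternion [x, y, z, w].
In Python, from bench import arm gives the robot as it stands. The module is installed in compiled form; this text tells all that it offers.
- The arm moves only by the tool drive_tool, never from a script. Its argument "moves" is a list that holds one entry, the list of rows, each a list of 7 numbers: the opening, from 0 (shut) to 1 (fully open), then the shift along the tool's x, y, z in m, then the turn, a rotation vector about the tool's x, y, z in rad. In form: [[[hand, dx, dy, dz, wx, wy, wz], ...]]. A call has 1 to 20 rows; each row shifts and turns the pose as measured when the row begins, along the tool's axes as they then stand; what a row does not reach is not made up. A row lasts 1/10 s, in which the tool goes at most 50 mm and 8.59 degrees, less where a joint would pass 70% of its speed; a pose out of reach is approached as far as the arm can. A call with a gripper value outside its range is refused whole. The fingers move at their own pace and stop on an object; the grip force is fixed at half the most. Time passes only in rows, so rows that do not move let the fingers close. It gives the time, the measured TCP pose, the force and the opening at its end, in the units of the state.
- arm.read_state(): the state, without advancing time (a new reading comes with each control period).
- arm.get_image(name): name is "side" or "top" or "wrist"; returns (picture, depth): 420x560x3 uint8, red, green, blue; 420x560 float32, mm along the optical axis (not along the pixel's ray), 0 where there is no reading.
- arm.camera_params(name): a dict with "fov_y" (degrees; the focal length in pixels is half the picture's height over the tangent of half this angle, whatever the lens; pixels are square), "cx", "cy" (the principal point, pixels), "k1" (the pictures are not rectified: a ray, as slopes to the right and down, at radius r is drawn at 1 + k1 r^2 times it, then the intrinsics apply), "world_from_camera" (4x4, takes a point from camera to world coordinates); the wrist camera has in their place "T_tool_cam" (4x4, takes a point from camera to tool coordinates, whose origin is the TCP and whose axes are the flange's). Camera axes: x right, y down, z forward; pixel columns grow to the right and rows downward; lengths in mm; the calibration is good to about 2 mm. A picture is of the moment at which its call begins: read the wrist's pose just before it. camera_params takes no time and is no camera call.
- arm.job_done(): hands the job in, once; it reports no verdict.
The state is a dict: "clock": time; "joints": joint angles; "joint_vel": joint speeds; "joint_efforts": joint torques, N m; "position": TCP position; "ee_rot": TCP orientation; "contact_force": force on the tool from outside, world axes, zero at the start; "wrist_torque": the same for the moment, N m; "gripper_width": finger opening in mm.
Only numpy, scipy, OpenCV 4.12 (cv2) and the standard library are available. Lean on these libraries where they do the work, as an engineer would, in place of code of your own. Each camera call takes 0.05 s, during which the arm holds its last target.

## Working session

There is one attempt and no reset: what is moved stays moved. The work goes in short steps, Python scripts to look and compute and a tool call to move; the robot and the scene stay as the last step left them, time stands still between calls to the robot, and variables do not carry over. Pictures are saved under pics/ and viewed, and the job is handed in when it is done.

Besides the shell and the picture viewer there is one more tool, called after "Request:" as name([rows], argument=value, ...), one row to a line, values as JSON. drive_tool: Moves the arm, as the interface text tells. Its arguments: {"type":"object","properties":{"moves":{"type":"array","items":{"type":"array","items":{"type":"array","items":{"type":"number"}}}}},"required":["moves"]}

```bash
mkdir -p pics
cat > h.py <<'E'
import numpy as np, cv2
from bench import arm
def cam(n):
    p=arm.camera_params(n); f=210/np.tan(np.radians(p['fov_y'])/2); return p,f
def T(n,st=None):
    p,f=cam(n)
    if n!='wrist': return np.array(p['world_from_camera'])
    from scipy.spatial.transform import Rotation as R
    M=np.eye(4); M[:3,:3]=R.from_quat(st['ee_rot']).as_matrix(); M[:3,3]=st['position']
    return M@np.array(p['T_tool_cam'])
def rays(n,uv,st=None):
    p,f=cam(n); uv=np.atleast_2d(uv).astype(float)
    K=np.array([[f,0,p['cx']],[0,f,p['cy']],[0,0,1]])
    s=cv2.undistortPoints(uv[:,None],K,np.array([p['k1'],0,0,0,0.]))[:,0]
    M=T(n,st); d=np.c_[s,np.ones(len(s))]@M[:3,:3].T
    return M[:3,3],d
def onplane(n,uv,z,st=None):
    o,d=rays(n,uv,st); return o+d*((z-o[2])/d[:,2])[:,None]
def bydepth(n,uv,dep,st=None):
    o,d=rays(n,uv,st); uv=np.atleast_2d(uv).astype(int)
    return o+d*dep[uv[:,1],uv[:,0]][:,None]
E
python3 - <<'E'
from h import *
print({k:(np.round(v,3) if not isinstance(v,dict) else v) for k,v in arm.read_state().items()})
for n in ['top','side','wrist']:
    st=arm.read_state(); im,d=arm.get_image(n); cv2.imwrite(f'pics/{n}0.png',im[...,::-1]); np.savez(f'{n}0.npz',im=im,d=d)
    print(n,{k:np.round(v,3).tolist() for k,v in arm.camera_params(n).items()})
E
```

```text
{'clock': np.float64(0.0), 'joints': array([ 1.443e+00,  3.860e-01,  7.000e-03, -1.000e-03, -1.194e+00,
       -2.590e-01]), 'joint_vel': array([ 0.002, -0.   ,  0.001, -0.   , -0.   ,  0.001]), 'joint_efforts': array([ 0.0000e+00, -3.9229e+01,  1.8840e+01,  4.1860e+00, -5.0000e-03,
        0.0000e+00]), 'position': array([235.534, 578.297, 230.199]), 'ee_rot': array([ 0.981, -0.192, -0.   ,  0.001]), 'contact_force': array([-0.04 ,  0.907, -0.204]), 'wrist_torque': array([ 0.019, -0.014,  0.019]), 'gripper_width': np.float64(85.307)}
top {'fov_y': 49.272, 'cx': 280.677, 'cy': 213.602, 'k1': -0.133, 'world_from_camera': [[-0.027, -0.99, 0.139, 334.793], [-1.0, 0.026, -0.009, -32.584], [0.006, -0.139, -0.99, 1231.261], [0.0, 0.0, 0.0, 1.0]]}
side {'fov_y': 43.652, 'cx': 285.932, 'cy': 208.379, 'k1': -0.062, 'world_from_camera': [[0.996, -0.056, 0.068, 404.25], [-0.084, -0.374, 0.924, -1323.016], [-0.026, -0.926, -0.377, 609.949], [0.0, 0.0, 0.0, 1.0]]}
wrist {'fov_y': 60.028, 'cx': 275.619, 'cy': 206.233, 'k1': -0.06, 'T_tool_cam': [[-0.001, -0.965, -0.262, 65.596], [1.0, -0.001, -0.0, 0.141], [-0.0, -0.262, 0.965, -141.525], [0.0, 0.0, 0.0, 1.0]]}
```

View pics/top0.png

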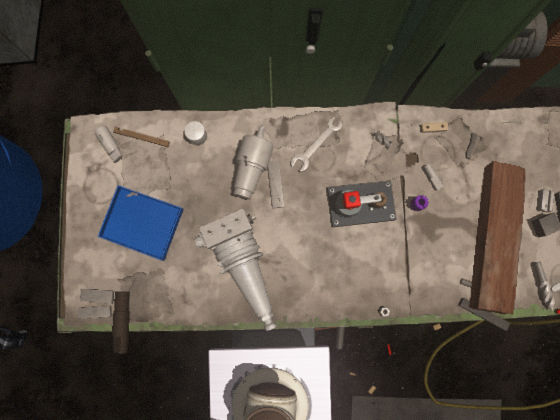

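View pics/side0.png

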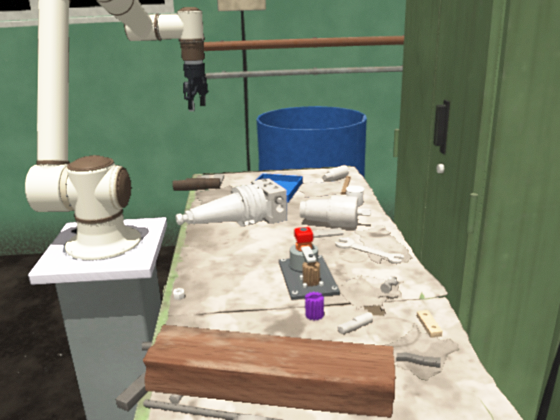

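View pics/wrist0.png

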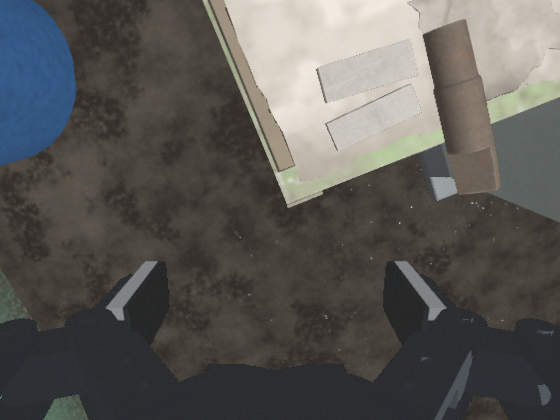

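The top view shows the red knob at (351,200), with the arm reaching over the brown cutter at (380,199), the purple look-alike at (421,202), the blue tray at (140,222) and a blue barrel at (10,190). The side view shows the knob at (303,236), the cutter at (311,273) and the purple one at (315,306).

I'm choosing the brown cutter on the plate at (380,199), not the purple one at (421,202), and the tray at (140,222), not the barrel.

Run:
```python
from h import *
a=np.load('top0.npz'); im,d=a['im'],a['d']; b=np.load('side0.npz')
c=np.vstack([cv2.resize(im[165:240,310:440],None,fx=5,fy=5,interpolation=2)])
cv2.imwrite('pics/c_top.png',c[...,::-1])
c=cv2.resize(b['im'][215:325,260:360],None,fx=5,fy=5,interpolation=2); cv2.imwrite('pics/c_side.png',c[...,::-1])
def cen(m):
    n,l,s,c=cv2.connectedComponentsWithStats(m.astype(np.uint8)); i=1+s[1:,4].argmax(); return c[i],s[i],l==i
for n,q in (('top',a),('side',b)):
    i=q['im'].astype(int); R,G,B=i[...,0],i[...,1],i[...,2]
    m=(R>150)&(G<70)&(B<70)
    c,s,l=cen(m); print(n,'red',c,s); 
    dm=q['d'].copy(); v,u=np.nonzero(l); P=bydepth(n,np.c_[u,v],dm); print(np.percentile(P,[5,50,95],axis=0).round(1).tolist())
    if n=='top':
        print('knob top', onplane(n,c,np.percentile(P[:,2],80)))
        m=(B>110)&(R<60)&(np.arange(560)[None]>80); c,s,l=cen(m); print('tray',c,s); v,u=np.nonzero(l)
        r=cv2.minAreaRect(np.c_[u,v].astype(np.float32)); bx=cv2.boxPoints(r); print(bx.tolist(), onplane(n,bx,28).round(1).tolist(), onplane(n,c,20))
        print(bydepth(n,[c],dm))
for uv in ([351,200],[370,199],[376,199],[383,200],[390,210],[335,220]): print(uv,bydepth('top',[uv],a['d']).round(1))
```

```text
top red [352.03012048 198.87951807] [345 191  16  16 166]
[[508.3, -239.4, 101.7], [525.0, -222.8, 105.3], [543.0, -207.2, 108.6]]
knob top [[ 525.03303834 -222.64037849  107.26543085]]
tray [141.08139877 223.20481928] [ 102  186   79   73 3403]
[[99.52322387695312, 237.08285522460938], [118.23138427734375, 185.36029052734375], [180.81024169921875, 207.99520874023438], [162.10208129882812, 259.7177734375]] [[452.7, 444.4, 28.0], [592.7, 395.6, 28.0], [525.7, 222.3, 28.0], [388.9, 272.2, 28.0]] [[488.48203761 332.39588018  20.        ]]
[[490.58746969 337.3958417    3.40658094]]
side red [303.35680751 235.36150235] [295 228  18  15 213]
[[506.0, -242.7, 83.6], [522.4, -238.0, 98.1], [540.7, -218.6, 105.5]]
[351, 200] [[ 523.1 -220.7  102.4]]
[370, 199] [[ 529.7 -275.6   71.2]]
[376, 199] [[ 528.8 -290.6   74.2]]
[383, 200] [[ 529.  -313.5   54.6]]
[390, 210] [[ 507.9 -341.1   12.9]]
[335, 220] [[ 484.7 -189.8   12.3]]
```

View pics/c_top.png

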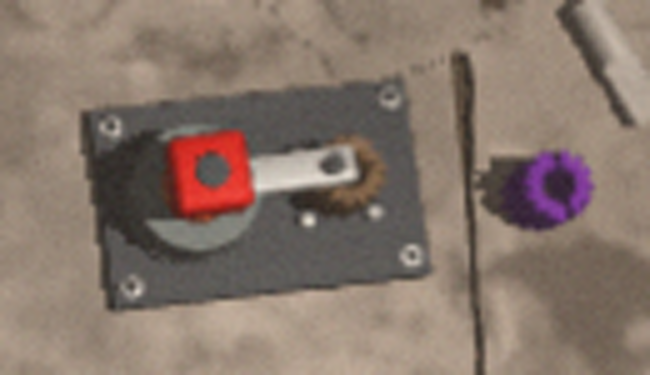

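View pics/c_side.png

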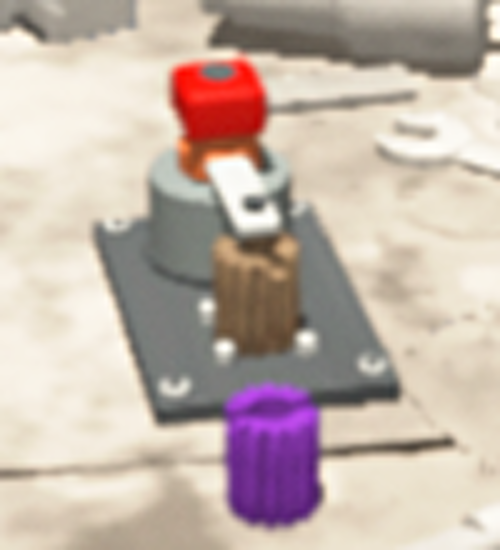

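Request:
drive_tool([
  [[1, 0.034, 0.036, 0, 0, 0, 0], [1, 0.034, 0.036, 0, 0, 0, 0], [1, 0.034, 0.036, 0, 0, 0, 0], [1, 0.034, 0.036, 0, 0, 0, 0], [1, 0.034, 0.036, 0, 0, 0, 0], [1, 0.034, 0.036, 0, 0, 0, 0], [1, 0.034, 0.036, 0, 0, 0, 0], [1, 0.034, 0.036, 0, 0, 0, 0], [1, 0.034, 0.036, 0, 0, 0, 0], [1, 0.034, 0.036, 0, 0, 0, 0], [1, 0.034, 0.036, 0, 0, 0, 0], [1, 0.034, 0.036, 0, 0, 0, 0], [1, 0.034, 0.036, 0, 0, 0, 0], [1, 0.034, 0.036, 0, 0, 0, 0], [1, 0.034, 0.036, 0, 0, 0, 0.14], [1, 0, 0, 0, 0, 0, 0.14], [1, 0, 0, 0, 0, 0, 0.14], [1, 0, 0, 0, 0, 0, 0.14], [1, 0, 0, 0, 0, 0, 0.14], [1, 0, 0, 0, 0, 0, 0.14]],
])

```text
clock: 2.15
position: [504.8, -127.5, 226.7]
ee_rot: [0.808, -0.589, -0.001, 0.003]
contact_force: [1.1, -0.3, -0.7]
gripper_width: 85.6
```

Request:
drive_tool([
  [[1, 0.048, 0.005, 0, 0, 0, 0], [1, 0.048, 0.005, 0, 0, 0, 0], [1, 0, 0, 0, 0, 0, 0.13], [1, 0, 0, 0, 0, 0, 0.13], [1, 0, 0, 0, 0, 0, 0]],
])

```text
clock: 2.65
position: [524.9, -224.9, 225.1]
ee_rot: [0.722, -0.692, -0.002, 0.004]
contact_force: [-0.3, 1.3, -0.6]
gripper_width: 85.2
```

Run:
```python
from h import *
st=arm.read_state(); im,d=arm.get_image('wrist'); cv2.imwrite('pics/w1.png',im[...,::-1]); 
import pickle; pickle.dump((st,im,d),open('w1.pkl','wb'))
print(st['position'],st['ee_rot'],st['joints'],st['wrist_torque'],st['contact_force'])
i=im.astype(int); R,G,B=i[...,0],i[...,1],i[...,2]
m=((R>150)&(G<70)&(B<70)).astype(np.uint8)
n,l,s,c=cv2.connectedComponentsWithStats(m); k=1+s[1:,4].argmax(); print(s[k],c[k])
v,u=np.nonzero(l==k); P=bydepth('wrist',np.c_[u,v],d,st); print(np.percentile(P,[2,50,98],axis=0).round(1))
```

```text
[ 524.91621136 -224.90473537  225.13511346] [ 0.72164527 -0.69225232 -0.00152336  0.00353612] [-0.11911269  0.30050753 -0.13505609  0.00419642 -1.14192445  0.15892607] [ 0.02113399 -0.01546785 -0.02331274] [-0.28064499  1.26825156 -0.61012408]
[ 248  178   52   51 1924] [274.07952183 202.69230769]
[[ 506.5 -240.2  102.2]
 [ 524.5 -224.6  104.7]
 [ 542.7 -203.8  106.3]]
```

View pics/w1.png

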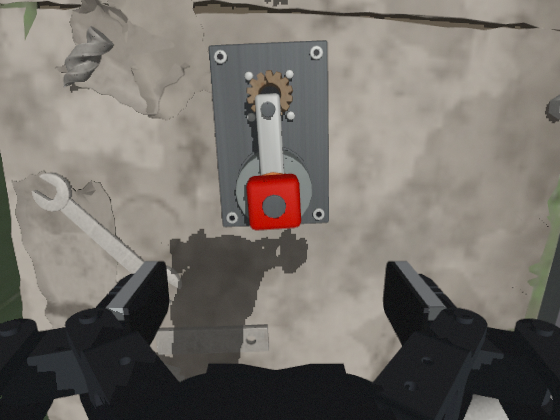

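Run:
```python
from h import *
import pickle; st,im,d=pickle.load(open('w1.pkl','rb'))
c=cv2.resize(im[35:240,195:340],None,fx=3.9,fy=3.9*.75*1,interpolation=2); c=cv2.resize(im[35:240,195:345],None,fx=2.9,fy=2.9,interpolation=2); cv2.imwrite('pics/w1c.png',c[...,::-1])
i=im.astype(int); R,G,B=i[...,0],i[...,1],i[...,2]
m=((R>120)&(G<70)&(B<70)).astype(np.uint8); m=cv2.morphologyEx(m,cv2.MORPH_CLOSE,np.ones((25,25)))
v,u=np.nonzero(m[:240]); 
r=cv2.minAreaRect(np.c_[u,v].astype(np.float32)); b=cv2.boxPoints(r); print(r)
print(onplane('wrist',b,105.5,st).round(1)); print('c',onplane('wrist',r[0],105.5,st))
print('depth-based top pts')
P=bydepth('wrist',np.c_[u,v],d,st); t=P[P[:,2]>103]; rr=cv2.minAreaRect(t[:,:2].astype(np.float32)); print(rr)
pins=onplane('wrist',[[248,76],[290,74],[252,117],[291,116]],21,st); print(pins.round(1),pins.mean(0))
# pin blobs
g=((i.min(-1)>170)).astype(np.uint8); n,l,s,cc=cv2.connectedComponentsWithStats(g[60:130,235:305]); print([(cc[k]+[235,60],s[k,4]) for k in range(1,n)])
# arm line: depth z 66-76
vv,uu=np.mgrid[80:185,235:305]; uv=np.c_[uu.ravel(),vv.ravel()]; P=bydepth('wrist',uv,d,st); a=P[(P[:,2]>66)&(P[:,2]<76)]; print('arm',cv2.minAreaRect(a[:,:2].astype(np.float32)),np.median(a[:,2]))
mm=P[(P[:,2]>53)&(P[:,2]<63)]; print('mill',np.percentile(mm,[2,50,98],axis=0).round(1))
```

```text
((273.5710754394531, 201.42144775390625), (54.531883239746094, 52.1348762512207), 87.1375961303711)
[[ 545.6 -242.8  105.5]
 [ 507.8 -246.2  105.5]
 [ 503.4 -204.7  105.5]
 [ 542.7 -201.1  105.5]]
c [[ 524.9306402  -224.12394995  105.5       ]]
depth-based top pts
((527.7120361328125, -246.1223602294922), (37.54401779174805, 88.39453125), 6.478808879852295)
[[ 551.6 -318.8   21. ]
 [ 513.7 -322.1   21. ]
 [ 547.1 -282.6   21. ]
 [ 511.  -284.9   21. ]] [ 530.85647495 -302.09293142   21.        ]
[(array([289.19444444,  73.11111111]), np.int32(36)), (array([248.57575758,  74.57575758]), np.int32(33)), (array([268.90692641, 113.29004329]), np.int32(462)), (array([290.57575758, 114.57575758]), np.int32(33))]
arm ((530.1503295898438, -270.3113708496094), (20.05330467224121, 65.04643249511719), 6.098901748657227) 69.84811543315595
mill [[ 499.9 -313.    54.3]
 [ 523.7 -247.2   56.3]
 [ 555.  -228.    58.1]]
```

View pics/w1c.png

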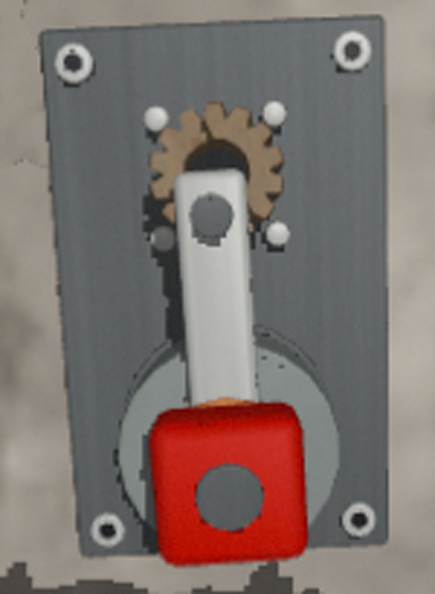

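Wrist view: knob centre at (274,202), arm up to (268,108), cutter ring at (268,94), pins at (248,75), (290,73) and (291,115). That puts the knob axis at about (525,-223), and the knob and arm are yawed about 6° from −y. The knob top at 105 and arm top at 70 match the sizes given.

Request:
drive_tool([
  [[1, -0.001, 0, 0.04, 0, 0, -0.06], [1, 0, 0, 0.04, 0, 0, 0], [1, 0, 0, 0.03, 0, 0, 0], [1, 0, 0, 0, 0, 0, 0], [1, 0, 0, 0, 0, 0, 0]],
])

```text
clock: 3.2
position: [526.1, -223.0, 115.0]
ee_rot: [0.749, -0.662, 0.001, 0.002]
contact_force: [0.1, 0.7, 1.5]
gripper_width: 84.9
```

```bash
cat > s.py <<'E'
from h import *
s=arm.read_state(); q=s['ee_rot']; psi=2*np.arctan2(q[1],q[0])
psi=(psi+np.pi)%(2*np.pi)-np.pi
from scipy.spatial.transform import Rotation as R
z=R.from_quat(q).as_matrix()[:,2]
print('t',round(float(s['clock']),2),'p',s['position'].round(1),'psi',psi.round(4),'z',z.round(4),'F',s['contact_force'].round(2),'M',s['wrist_torque'].round(3),'g',round(float(s['gripper_width']),1),'j',s['joints'].round(3))
E
python3 s.py
```

```text
t 3.2 p [ 526.1 -223.   115. ] psi -1.4481 z [-0.0011 -0.0048 -1.    ] F [0.14 0.71 1.5 ] M [-0.045 -0.053  0.03 ] g 84.9 j [-0.115  0.404 -0.285  0.006 -0.883  0.234]
```

Request:
drive_tool([
  [[1, 0, 0.001, 0.021, 0, 0, -0.01], [1, 0, 0, 0.021, 0, 0, 0], [1, 0, 0, 0, 0, 0, 0], [0.3, 0, 0, 0, 0, 0, 0], [0.3, 0, 0, 0, 0, 0, 0], [0.3, 0, 0, 0, 0, 0, 0], [0.3, 0, 0, 0, 0, 0, 0]],
])

```text
clock: 3.9
position: [525.9, -224.8, 84.4]
ee_rot: [0.755, -0.656, 0.004, 0.002]
contact_force: [1.2, -0.2, -8.6]
gripper_width: 38.7
```

```bash
python3 s.py
python3 - <<'E'
from h import *
im,d=arm.get_image('wrist'); cv2.imwrite('pics/w2.png',im[...,::-1])
E
```

```text
t 3.9 p [ 525.9 -224.8   84.4] psi -1.4303 z [ 0.0029 -0.009  -1.    ] F [ 1.21 -0.21 -8.56] M [-0.265 -0.38  -0.079] g 38.7 j [-0.116  0.44  -0.321  0.012 -0.806  0.248]
```

View pics/w2.png

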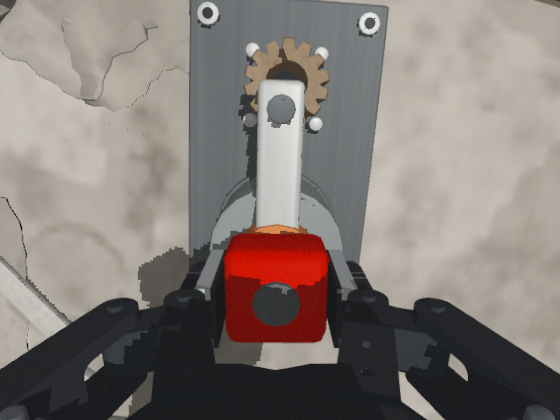

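Wrist view: the fingers hold the knob at (275,290) squarely, but the TCP is at z=84, which is higher than planned. I'll reopen, check the height, and go deeper.

Request:
drive_tool([
  [[0.75, 0, 0, 0, 0, 0, 0], [0.75, 0, 0, 0, 0, 0, 0], [0.75, 0, 0, 0.006, 0, 0, 0], [0.75, 0, 0, 0, 0, 0, 0]],
])

```text
clock: 4.35
position: [529.9, -225.1, 80.7]
ee_rot: [0.755, -0.655, 0.008, -0.0]
contact_force: [-0.7, 0.6, -0.3]
gripper_width: 64.2
```

```bash
python3 s.py
```

```text
t 4.35 p [ 529.9 -225.1   80.7] psi -1.4288 z [ 0.0128 -0.0106 -0.9999] F [-0.7   0.63 -0.3 ] M [0.001 0.057 0.048] g 64.2 j [-0.116  0.446 -0.323  0.013 -0.788  0.249]
```

Request:
drive_tool([
  [[0.75, 0, 0.004, 0.006, -0.011, -0.012, 0], [0.75, 0, 0, 0, 0, 0, 0]],
])

```text
clock: 4.55
position: [526.6, -225.5, 74.2]
ee_rot: [0.756, -0.655, -0.0, -0.0]
contact_force: [-1.2, 0.2, -0.2]
gripper_width: 64.2
```

```bash
python3 s.py
```

```text
t 4.55 p [ 526.6 -225.5   74.2] psi -1.428 z [ 2.e-04  4.e-04 -1.e+00] F [-1.2   0.2  -0.22] M [-0.008  0.012 -0.017] g 64.2 j [-0.122  0.457 -0.32  -0.001 -0.794  0.265]
```

Request:
drive_tool([
  [[0.4, -0.002, 0.001, 0, 0, 0, 0], [0.3, 0, 0, 0, 0, 0, 0], [0.3, 0, 0, 0, 0, 0, 0], [0.3, 0, 0, 0, 0, 0, 0]],
])

```text
clock: 4.95
position: [525.7, -223.4, 74.2]
ee_rot: [0.756, -0.655, 0.0, -0.0]
contact_force: [-0.2, -0.0, 0.0]
gripper_width: 39.5
```

```bash
python3 s.py
```

```text
t 4.95 p [ 525.7 -223.4   74.2] psi -1.4279 z [ 8.e-04  4.e-04 -1.e+00] F [-0.18 -0.01  0.03] M [-0.105 -0.031  0.015] g 39.5 j [-0.119  0.454 -0.324 -0.001 -0.792  0.262]
```

Request:
drive_tool([
  [[0.3, 0, 0, 0, 0, 0, -0.03], [0.3, 0, 0, 0, 0, 0, -0.03]],
])

```text
clock: 5.15
position: [525.9, -223.4, 74.3]
ee_rot: [0.776, -0.631, 0.0, -0.001]
contact_force: [1.1, -0.2, -0.4]
gripper_width: 39.1
```

```bash
python3 s.py
```

```text
t 5.15 p [ 525.9 -223.4   74.3] psi -1.3645 z [ 1.3e-03  5.0e-04 -1.0e+00] F [ 1.07 -0.18 -0.42] M [ 0.073 -0.119 -0.121] g 39.1 j [-0.119  0.454 -0.324 -0.001 -0.791  0.325]
```

Request:
drive_tool([
  [[0.3, 0, 0, 0, 0, 0, -0.025], [0.3, 0, 0, 0, 0, 0, -0.025]],
])

```text
clock: 5.35
position: [526.0, -223.4, 74.2]
ee_rot: [0.793, -0.609, 0.0, -0.001]
contact_force: [0.7, 1.4, -0.0]
gripper_width: 39.2
```

```bash
python3 s.py
```

```text
t 5.35 p [ 526.  -223.4   74.2] psi -1.3105 z [ 1.5e-03  5.0e-04 -1.0e+00] F [ 0.73  1.42 -0.05] M [ 0.061 -0.09  -0.124] g 39.2 j [-0.119  0.455 -0.324 -0.001 -0.791  0.38 ]
```

Request:
drive_tool([
  [[0.3, 0, 0, 0, 0, 0, -0.025], [0.3, 0, 0, 0, 0, 0, -0.025]],
])

```text
clock: 5.55
position: [526.1, -223.3, 74.2]
ee_rot: [0.809, -0.588, 0.0, -0.001]
contact_force: [0.6, -0.2, -1.1]
gripper_width: 39.3
```

```bash
python3 s.py
```

```text
t 5.55 p [ 526.1 -223.3   74.2] psi -1.2561 z [ 1.6e-03  6.0e-04 -1.0e+00] F [ 0.64 -0.19 -1.07] M [-0.007 -0.054 -0.121] g 39.3 j [-0.118  0.455 -0.324 -0.001 -0.791  0.434]
```

Request:
drive_tool([
  [[0.3, 0, 0, 0, 0, 0, -0.025], [0.3, 0, 0, 0, 0, 0, -0.025]],
])

```text
clock: 5.75
position: [526.2, -223.3, 74.2]
ee_rot: [0.825, -0.565, 0.001, -0.001]
contact_force: [0.9, 0.8, -0.5]
gripper_width: 39.4
```

```bash
python3 s.py
```

```text
t 5.75 p [ 526.2 -223.3   74.2] psi -1.2015 z [ 1.9e-03  5.0e-04 -1.0e+00] F [ 0.91  0.76 -0.47] M [ 0.073 -0.069 -0.149] g 39.4 j [-0.118  0.455 -0.323 -0.001 -0.791  0.488]
```

Request:
drive_tool([
  [[0.3, 0, 0, 0, 0, 0, -0.02], [0.3, 0, 0, 0, 0, 0, -0.02]],
])

```text
clock: 5.95
position: [526.3, -223.3, 74.2]
ee_rot: [0.837, -0.547, 0.001, -0.001]
contact_force: [0.5, 0.9, -0.8]
gripper_width: 39.4
```

```bash
python3 s.py
```

```text
t 5.95 p [ 526.3 -223.3   74.2] psi -1.1576 z [ 2.1e-03  5.0e-04 -1.0e+00] F [ 0.45  0.91 -0.8 ] M [ 0.075 -0.096 -0.159] g 39.4 j [-0.118  0.455 -0.323 -0.001 -0.791  0.532]
```

Request:
drive_tool([
  [[0.3, 0, 0, 0, 0, 0, -0.02], [0.3, 0, 0, 0, 0, 0, -0.02]],
])

```text
clock: 6.15
position: [526.4, -223.2, 74.2]
ee_rot: [0.849, -0.529, 0.001, -0.001]
contact_force: [1.8, -0.2, -0.2]
gripper_width: 39.3
```

```bash
python3 s.py
```

```text
t 6.15 p [ 526.4 -223.2   74.2] psi -1.1139 z [ 2.2e-03  5.0e-04 -1.0e+00] F [ 1.76 -0.17 -0.17] M [ 0.103 -0.098 -0.094] g 39.3 j [-0.118  0.455 -0.323 -0.001 -0.791  0.576]
```

Request:
drive_tool([
  [[0.3, 0, 0, 0, 0, 0, -0.025], [0.3, 0, 0, 0, 0, 0, -0.025]],
])

```text
clock: 6.35
position: [526.6, -223.2, 74.3]
ee_rot: [0.863, -0.505, 0.001, -0.001]
contact_force: [1.1, 0.5, -0.2]
gripper_width: 39.1
```

```bash
python3 s.py
```

```text
t 6.35 p [ 526.6 -223.2   74.3] psi -1.0595 z [ 2.4e-03  5.0e-04 -1.0e+00] F [ 1.13  0.53 -0.23] M [ 0.007 -0.171 -0.12 ] g 39.1 j [-0.118  0.455 -0.323 -0.001 -0.791  0.63 ]
```

Request:
drive_tool([
  [[0.3, 0, 0, 0, 0, 0, -0.025], [0.3, 0, 0, 0, 0, 0, -0.025]],
])

```text
clock: 6.55
position: [526.7, -223.1, 74.2]
ee_rot: [0.876, -0.482, 0.001, -0.001]
contact_force: [1.4, 0.9, -1.0]
gripper_width: 39.1
```

```bash
python3 s.py;  python3 - <<'E'
from h import *
im,d=arm.get_image('wrist'); cv2.imwrite('pics/w3.png',im[...,::-1])
E
```

```text
t 6.55 p [ 526.7 -223.1   74.2] psi -1.0047 z [ 2.6e-03  5.0e-04 -1.0e+00] F [ 1.38  0.93 -1.04] M [ 0.116 -0.112 -0.065] g 39.1 j [-0.118  0.455 -0.323 -0.001 -0.79   0.685]
```

View pics/w3.png

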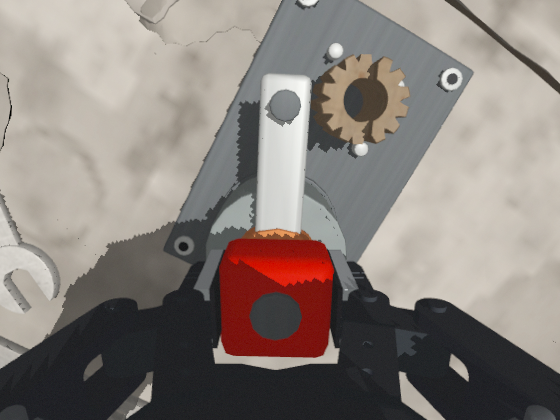

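The arm at (285,150) turns with the hand and is already off the cutter at (365,98). It hasn't reached a bind yet.

Request:
drive_tool([
  [[0.3, 0, 0, 0, 0, 0, -0.025], [0.3, 0, 0, 0, 0, 0, -0.025]],
])

```text
clock: 6.8
position: [526.8, -223.0, 74.2]
ee_rot: [0.889, -0.458, 0.001, -0.001]
contact_force: [1.5, -0.1, -0.7]
gripper_width: 39.2
```

```bash
python3 s.py
```

```text
t 6.8 p [ 526.8 -223.    74.2] psi -0.9504 z [ 2.9e-03  6.0e-04 -1.0e+00] F [ 1.46 -0.1  -0.71] M [ 0.172 -0.171 -0.121] g 39.2 j [-0.118  0.455 -0.323 -0.001 -0.79   0.739]
```

Request:
drive_tool([
  [[0.3, 0, 0, 0, 0, 0, -0.025], [0.3, 0, 0, 0, 0, 0, -0.025]],
])

```text
clock: 7.0
position: [526.9, -223.0, 74.2]
ee_rot: [0.901, -0.433, 0.001, -0.001]
contact_force: [2.3, 0.8, -0.1]
gripper_width: 39.4
```

```bash
python3 s.py
```

```text
t 7.0 p [ 526.9 -223.    74.2] psi -0.8962 z [ 3.1e-03  6.0e-04 -1.0e+00] F [ 2.31  0.79 -0.12] M [ 0.182 -0.224 -0.18 ] g 39.4 j [-0.118  0.455 -0.323 -0.001 -0.79   0.793]
```

Request:
drive_tool([
  [[0.3, 0, 0, 0, 0, 0, -0.015], [0.3, 0, 0, 0, 0, 0, -0.015]],
])

```text
clock: 7.2
position: [527.0, -222.9, 74.2]
ee_rot: [0.908, -0.419, 0.001, -0.001]
contact_force: [1.4, 0.4, -0.6]
gripper_width: 39.4
```

```bash
python3 s.py
```

```text
t 7.2 p [ 527.  -222.9   74.2] psi -0.8639 z [ 3.3e-03  8.0e-04 -1.0e+00] F [ 1.44  0.37 -0.55] M [ 0.135 -0.152 -0.322] g 39.4 j [-0.118  0.455 -0.323 -0.002 -0.79   0.826]
```

Request:
drive_tool([
  [[0.3, 0, 0, 0, 0, 0, 0], [0.3, 0, 0, 0, 0, 0, 0], [0.3, 0, 0, 0, 0, 0, 0.03], [0.3, -0.0006, 0.0008, 0, 0, 0, 0.06], [0.3, 0, 0, 0, 0, 0, 0.06], [0.3, 0, 0, 0, 0, 0, 0.06], [0.3, 0, 0, 0, 0, 0, 0.06], [0.3, 0, 0, 0, 0, 0, 0.06], [0.3, 0, 0, 0, 0, 0, 0.06], [0.3, 0, 0, 0, 0, 0, 0.04]],
])

```text
clock: 8.2
position: [526.0, -223.4, 74.2]
ee_rot: [0.796, -0.605, 0.001, -0.0]
contact_force: [1.0, 0.6, -0.7]
gripper_width: 39.7
```

```bash
python3 s.py
```

```text
t 8.2 p [ 526.  -223.4   74.2] psi -1.3001 z [ 0.0022 -0.0014 -1.    ] F [ 0.97  0.6  -0.75] M [ 0.292 -0.211  0.147] g 39.7 j [-0.118  0.454 -0.326  0.002 -0.789  0.387]
```

Bound at ψ≈−0.87 and held there. Now turning clockwise toward the other bind.

Request:
drive_tool([
  [[0.3, 0, 0, 0, 0, 0, 0.025], [0.3, 0, 0, 0, 0, 0, 0.025], [0.3, 0, 0, 0, 0, 0, 0.02]],
])

```text
clock: 8.5
position: [525.9, -223.4, 74.2]
ee_rot: [0.774, -0.633, 0.001, 0.0]
contact_force: [1.7, 0.7, -0.3]
gripper_width: 39.2
```

```bash
python3 s.py
```

```text
t 8.5 p [ 525.9 -223.4   74.2] psi -1.3717 z [ 0.002  -0.0017 -1.    ] F [ 1.75  0.73 -0.34] M [ 0.243 -0.187  0.146] g 39.2 j [-0.118  0.454 -0.326  0.002 -0.789  0.315]
```

Request:
drive_tool([
  [[0.3, 0, 0, 0, 0, 0, 0.025], [0.3, 0, 0, 0, 0, 0, 0.025]],
])

```text
clock: 8.7
position: [525.7, -223.5, 74.2]
ee_rot: [0.757, -0.654, 0.001, 0.0]
contact_force: [1.2, 1.7, -1.1]
gripper_width: 39.3
```

```bash
python3 s.py
```

```text
t 8.7 p [ 525.7 -223.5   74.2] psi -1.425 z [ 0.0017 -0.0017 -1.    ] F [ 1.16  1.73 -1.08] M [ 0.338 -0.127  0.142] g 39.3 j [-0.118  0.454 -0.326  0.002 -0.789  0.262]
```

Request:
drive_tool([
  [[0.3, 0, 0, 0, 0, 0, 0.025], [0.3, 0, 0, 0, 0, 0, 0.02]],
])

```text
clock: 8.9
position: [525.6, -223.5, 74.3]
ee_rot: [0.74, -0.672, 0.001, 0.0]
contact_force: [0.7, 0.7, -0.0]
gripper_width: 39.3
```

```bash
python3 s.py
```

```text
t 8.9 p [ 525.6 -223.5   74.3] psi -1.474 z [ 0.0015 -0.0016 -1.    ] F [ 0.68  0.68 -0.03] M [ 0.321 -0.135  0.069] g 39.3 j [-0.118  0.454 -0.326  0.002 -0.789  0.213]
```

Request:
drive_tool([
  [[0.3, 0, 0, 0, 0, 0, 0.025], [0.3, 0, 0, 0, 0, 0, 0.025]],
])

```text
clock: 9.1
position: [525.5, -223.5, 74.2]
ee_rot: [0.722, -0.692, 0.001, 0.0]
contact_force: [0.9, 1.1, -0.4]
gripper_width: 39.6
```

```bash
python3 s.py
```

```text
t 9.1 p [ 525.5 -223.5   74.2] psi -1.5283 z [ 0.0012 -0.0016 -1.    ] F [ 0.9   1.07 -0.38] M [ 0.303 -0.09   0.142] g 39.6 j [-0.118  0.454 -0.326  0.002 -0.789  0.159]
```

Request:
drive_tool([
  [[0.3, 0, 0, 0, 0, 0, 0.025], [0.3, 0, 0, 0, 0, 0, 0.025]],
])

```text
clock: 9.3
position: [525.3, -223.5, 74.2]
ee_rot: [-0.703, 0.711, -0.001, -0.0]
contact_force: [0.7, 0.0, -1.0]
gripper_width: 39.1
```

```bash
python3 s.py
```

```text
t 9.3 p [ 525.3 -223.5   74.2] psi -1.5831 z [ 0.001  -0.0015 -1.    ] F [ 0.71  0.04 -1.01] M [ 0.248 -0.118  0.077] g 39.1 j [-0.118  0.454 -0.327  0.002 -0.789  0.104]
```

Request:
drive_tool([
  [[0.3, 0, 0, 0, 0, 0, 0.025], [0.3, 0, 0, 0, 0, 0, 0.025]],
])

```text
clock: 9.5
position: [525.2, -223.5, 74.3]
ee_rot: [-0.683, 0.73, -0.001, -0.0]
contact_force: [-0.5, 0.9, 0.3]
gripper_width: 39.5
```

```bash
python3 s.py
```

```text
t 9.5 p [ 525.2 -223.5   74.3] psi -1.6376 z [ 9.0e-04 -1.5e-03 -1.0e+00] F [-0.45  0.93  0.26] M [ 0.31  -0.097  0.137] g 39.5 j [-0.118  0.453 -0.327  0.002 -0.79   0.05 ]
```

Request:
drive_tool([
  [[0.3, 0, 0, 0, 0, 0, 0.025], [0.3, 0, 0, 0, 0, 0, 0.025]],
])

```text
clock: 9.7
position: [525.1, -223.5, 74.2]
ee_rot: [-0.663, 0.749, -0.001, -0.0]
contact_force: [-0.1, 1.0, -0.8]
gripper_width: 39.3
```

```bash
python3 s.py
```

```text
t 9.7 p [ 525.1 -223.5   74.2] psi -1.692 z [ 5.0e-04 -1.4e-03 -1.0e+00] F [-0.09  0.99 -0.77] M [ 0.38  -0.058  0.202] g 39.3 j [-0.118  0.453 -0.327  0.002 -0.79  -0.005]
```

Request:
drive_tool([
  [[0.3, 0, 0, 0, 0, 0, 0.015], [0.3, 0, 0, 0, 0, 0, 0.01]],
])

```text
clock: 9.9
position: [525.0, -223.4, 74.2]
ee_rot: [-0.653, 0.758, -0.001, -0.0]
contact_force: [-0.2, 0.8, 0.2]
gripper_width: 39.0
```

```bash
python3 s.py
```

```text
t 9.9 p [ 525.  -223.4   74.2] psi -1.7191 z [ 4.0e-04 -1.5e-03 -1.0e+00] F [-0.16  0.77  0.25] M [ 0.312 -0.077  0.237] g 39.0 j [-0.118  0.453 -0.327  0.002 -0.79  -0.032]
```

Request:
drive_tool([
  [[0.3, 0, 0, 0, 0, 0, 0.015]],
])

```text
clock: 10.0
position: [525.0, -223.4, 74.2]
ee_rot: [-0.647, 0.763, -0.001, -0.0]
contact_force: [-0.2, 0.3, -1.0]
gripper_width: 39.6
```

```bash
python3 s.py
```

```text
t 10.0 p [ 525.  -223.4   74.2] psi -1.7349 z [ 2.0e-04 -1.6e-03 -1.0e+00] F [-0.17  0.26 -0.97] M [ 0.328 -0.013  0.342] g 39.6 j [-0.118  0.453 -0.327  0.002 -0.79  -0.048]
```

Bound clockwise at ψ≈−1.72. Hold, then swing back through the arc I already know.

Request:
drive_tool([
  [[0.3, 0, 0, 0, 0, 0, 0], [0.3, 0, 0, 0, 0, 0, 0], [0.3, 0, 0, 0, 0, 0, -0.03], [0.3, 0, 0, 0, 0, 0, -0.06], [0.3, 0, 0, 0, 0, 0, -0.06], [0.3, 0, 0, 0, 0, 0, -0.06], [0.3, 0, 0, 0, 0, 0, -0.06], [0.3, 0, 0, 0, 0, 0, -0.06], [0.3, 0, 0, 0, 0, 0, -0.06], [0.3, 0, 0, 0, 0, 0, -0.06], [0.3, 0, 0, 0, 0, 0, -0.06], [0.3, 0, 0, 0, 0, 0, -0.06], [0.3, 0, 0, 0, 0, 0, -0.06], [0.3, 0, 0, 0, 0, 0, -0.06], [0.3, 0, 0, 0, 0, 0, -0.04]],
])

```text
clock: 11.5
position: [526.7, -223.1, 74.2]
ee_rot: [0.879, -0.476, 0.001, -0.001]
contact_force: [0.5, 1.5, 0.3]
gripper_width: 39.0
```

```bash
python3 s.py
```

```text
t 11.5 p [ 526.7 -223.1   74.2] psi -0.9924 z [ 3.e-03  6.e-04 -1.e+00] F [0.51 1.46 0.27] M [ 0.234  0.08  -0.09 ] g 39.0 j [-0.118  0.455 -0.323 -0.001 -0.79   0.697]
```

Request:
drive_tool([
  [[0.3, -0.0005, 0.0006, 0, 0, 0, -0.03], [0.3, 0, 0, 0, 0, 0, -0.03], [0.3, 0, 0, 0, 0, 0, -0.03]],
])

```text
clock: 11.8
position: [526.9, -223.0, 74.2]
ee_rot: [0.9, -0.436, 0.002, -0.001]
contact_force: [0.1, 1.9, 0.3]
gripper_width: 39.2
```

```bash
python3 s.py
```

```text
t 11.8 p [ 526.9 -223.    74.2] psi -0.9018 z [ 4.2e-03  5.0e-04 -1.0e+00] F [0.09 1.88 0.26] M [ 0.209  0.139 -0.11 ] g 39.2 j [-0.118  0.454 -0.324 -0.001 -0.789  0.788]
```

Request:
drive_tool([
  [[0.3, 0, 0, 0, 0, 0, -0.025], [0.3, 0, 0, 0, 0, 0, -0.025]],
])

```text
clock: 12.0
position: [527.0, -222.9, 74.2]
ee_rot: [0.911, -0.413, 0.002, -0.001]
contact_force: [1.2, 1.1, 0.5]
gripper_width: 39.1
```

```bash
python3 s.py
```

```text
t 12.0 p [ 527.  -222.9   74.2] psi -0.8508 z [ 4.e-03  7.e-04 -1.e+00] F [1.16 1.08 0.5 ] M [ 0.167  0.017 -0.203] g 39.1 j [-0.118  0.455 -0.323 -0.002 -0.789  0.839]
```

Request:
drive_tool([
  [[0.3, 0, 0, 0, 0, 0, -0.015], [0.3, 0, 0, 0, 0, 0, -0.015]],
])

```text
clock: 12.2
position: [527.0, -222.9, 74.2]
ee_rot: [0.917, -0.399, 0.002, -0.001]
contact_force: [0.4, 1.2, 0.4]
gripper_width: 39.7
```

```bash
python3 s.py
```

```text
t 12.2 p [ 527.  -222.9   74.2] psi -0.8199 z [ 4.e-03  9.e-04 -1.e+00] F [0.42 1.23 0.37] M [ 0.237 -0.041 -0.257] g 39.7 j [-0.118  0.455 -0.323 -0.002 -0.789  0.87 ]
```

Request:
drive_tool([
  [[0.3, 0, 0, 0, 0, 0, -0.012]],
])

```text
clock: 12.3
position: [527.1, -222.8, 74.2]
ee_rot: [0.92, -0.393, 0.002, -0.001]
contact_force: [0.6, 1.9, 0.3]
gripper_width: 39.6
```

```bash
python3 s.py
```

```text
t 12.3 p [ 527.1 -222.8   74.2] psi -0.8075 z [ 0.0041  0.001  -1.    ] F [0.59 1.93 0.31] M [ 0.2    0.06  -0.307] g 39.6 j [-0.118  0.455 -0.323 -0.002 -0.789  0.883]
```

Bound again. Hold and swing back clockwise.

Request:
drive_tool([
  [[0.3, 0, 0, 0, 0, 0, 0], [0.3, 0, 0, 0, 0, 0, 0], [0.3, 0, 0, 0, 0, 0, 0.03], [0.3, 0, 0, 0, 0, 0, 0.06], [0.3, 0, 0, 0, 0, 0, 0.06], [0.3, 0, 0, 0, 0, 0, 0.06], [0.3, 0, 0, 0, 0, 0, 0.06], [0.3, 0, 0, 0, 0, 0, 0.06], [0.3, 0, 0, 0, 0, 0, 0.06], [0.3, 0, 0, 0, 0, 0, 0.06], [0.3, 0, 0, 0, 0, 0, 0.06], [0.3, 0, 0, 0, 0, 0, 0.06], [0.3, 0, 0, 0, 0, 0, 0.06], [0.3, 0, 0, 0, 0, 0, 0.06], [0.3, 0, 0, 0, 0, 0, 0.06], [0.3, 0, 0, 0, 0, 0, 0.06], [0.3, 0, 0, 0, 0, 0, 0.03]],
])

```text
clock: 14.0
position: [525.1, -223.5, 74.2]
ee_rot: [-0.674, 0.739, -0.001, -0.0]
contact_force: [-0.6, 1.5, 0.3]
gripper_width: 39.1
```

```bash
python3 s.py
```

```text
t 14.0 p [ 525.1 -223.5   74.2] psi -1.6632 z [ 9.0e-04 -1.3e-03 -1.0e+00] F [-0.56  1.54  0.26] M [ 0.395 -0.088  0.065] g 39.1 j [-0.118  0.453 -0.327  0.002 -0.79   0.024]
```

Request:
drive_tool([
  [[0.3, 0, 0, 0, 0, 0, 0.03], [0.3, 0, 0, 0, 0, 0, 0.03]],
])

```text
clock: 14.2
position: [525.0, -223.5, 74.2]
ee_rot: [-0.651, 0.759, -0.001, -0.0]
contact_force: [-0.7, 2.0, -0.4]
gripper_width: 39.3
```

```bash
python3 s.py
```

```text
t 14.2 p [ 525.  -223.5   74.2] psi -1.7233 z [ 0.001  -0.0014 -1.    ] F [-0.7   2.04 -0.42] M [ 0.384 -0.018  0.131] g 39.3 j [-0.118  0.453 -0.327  0.002 -0.789 -0.036]
```

Request:
drive_tool([
  [[0.3, 0, 0, 0, 0, 0, 0.025], [0.3, 0, 0, 0, 0, 0, 0.025]],
])

```text
clock: 14.4
position: [524.9, -223.4, 74.2]
ee_rot: [-0.632, 0.775, -0.001, -0.0]
contact_force: [0.5, 1.5, -0.1]
gripper_width: 39.1
```

```bash
python3 s.py
```

```text
t 14.4 p [ 524.9 -223.4   74.2] psi -1.7746 z [ 0.001  -0.0014 -1.    ] F [ 0.48  1.48 -0.13] M [ 0.43  -0.053  0.086] g 39.1 j [-0.118  0.453 -0.328  0.002 -0.789 -0.087]
```

Request:
drive_tool([
  [[0.3, 0, 0, 0, 0, 0, 0.025], [0.3, 0, 0, 0, 0, 0, 0.025]],
])

```text
clock: 14.6
position: [524.7, -223.4, 74.2]
ee_rot: [-0.611, 0.792, -0.001, -0.0]
contact_force: [-0.5, 0.6, 0.2]
gripper_width: 39.6
```

```bash
python3 s.py
```

```text
t 14.6 p [ 524.7 -223.4   74.2] psi -1.8277 z [ 8.0e-04 -1.4e-03 -1.0e+00] F [-0.45  0.58  0.17] M [ 0.485 -0.013  0.069] g 39.6 j [-0.118  0.453 -0.328  0.002 -0.789 -0.14 ]
```

Request:
drive_tool([
  [[0.3, 0, 0, 0, 0, 0, 0.025], [0.3, 0, 0, 0, 0, 0, 0.025]],
])

```text
clock: 14.8
position: [524.6, -223.4, 74.2]
ee_rot: [-0.589, 0.808, -0.001, -0.0]
contact_force: [0.3, 1.3, 1.3]
gripper_width: 38.9
```

```bash
python3 s.py
```

```text
t 14.8 p [ 524.6 -223.4   74.2] psi -1.8818 z [ 6.0e-04 -1.4e-03 -1.0e+00] F [0.27 1.33 1.25] M [0.436 0.005 0.069] g 38.9 j [-0.118  0.453 -0.328  0.002 -0.789 -0.195]
```

Request:
drive_tool([
  [[0.3, 0, 0, 0, 0, 0, 0.025], [0.3, 0, 0, 0, 0, 0, 0.025]],
])

```text
clock: 15.0
position: [524.5, -223.3, 74.2]
ee_rot: [-0.567, 0.824, -0.001, -0.0]
contact_force: [-0.2, 2.2, -0.1]
gripper_width: 39.3
```

```bash
python3 s.py
```

```text
t 15.0 p [ 524.5 -223.3   74.2] psi -1.9362 z [ 5.0e-04 -1.3e-03 -1.0e+00] F [-0.22  2.24 -0.11] M [0.445 0.03  0.104] g 39.3 j [-0.118  0.453 -0.328  0.002 -0.789 -0.249]
```

Request:
drive_tool([
  [[0.3, 0, 0, 0, 0, 0, 0.025], [0.3, 0, 0, 0, 0, 0, 0.025]],
])

```text
clock: 15.2
position: [524.4, -223.3, 74.2]
ee_rot: [-0.544, 0.839, -0.001, -0.0]
contact_force: [-0.1, 2.0, 1.4]
gripper_width: 39.1
```

```bash
python3 s.py
```

```text
t 15.2 p [ 524.4 -223.3   74.2] psi -1.9908 z [ 2.0e-04 -1.1e-03 -1.0e+00] F [-0.07  2.04  1.42] M [0.434 0.044 0.077] g 39.1 j [-0.118  0.453 -0.328  0.002 -0.79  -0.303]
```

Request:
drive_tool([
  [[0.3, 0, 0, 0, 0, 0, 0.025], [0.3, 0, 0, 0, 0, 0, 0.025]],
])

```text
clock: 15.4
position: [524.3, -223.2, 74.2]
ee_rot: [-0.521, 0.853, -0.0, -0.0]
contact_force: [-1.1, 1.8, -0.1]
gripper_width: 39.1
```

```bash
python3 s.py
```

```text
t 15.4 p [ 524.3 -223.2   74.2] psi -2.0453 z [ 1.0e-04 -1.1e-03 -1.0e+00] F [-1.07  1.81 -0.06] M [0.514 0.035 0.09 ] g 39.1 j [-0.118  0.453 -0.328  0.001 -0.79  -0.358]
```

Request:
drive_tool([
  [[0.3, 0, 0, 0, 0, 0, 0.02], [0.3, 0, 0, 0, 0, 0, 0.02]],
])

```text
clock: 15.6
position: [524.2, -223.1, 74.2]
ee_rot: [-0.502, 0.865, -0.0, -0.0]
contact_force: [0.8, 1.1, -0.1]
gripper_width: 39.3
```

```bash
python3 s.py
```

```text
t 15.6 p [ 524.2 -223.1   74.2] psi -2.0892 z [-1.e-04 -1.e-03 -1.e+00] F [ 0.78  1.14 -0.07] M [0.552 0.084 0.056] g 39.3 j [-0.118  0.452 -0.328  0.001 -0.79  -0.402]
```

Request:
drive_tool([
  [[0.3, 0, 0, 0, 0, 0, 0.02], [0.3, 0, 0, 0, 0, 0, 0.02]],
])

```text
clock: 15.8
position: [524.0, -223.1, 74.2]
ee_rot: [-0.483, 0.875, -0.0, -0.0]
contact_force: [-0.1, 1.5, 0.6]
gripper_width: 39.4
```

```bash
python3 s.py
```

```text
t 15.8 p [ 524.  -223.1   74.2] psi -2.1328 z [-3.e-04 -9.e-04 -1.e+00] F [-0.11  1.48  0.56] M [0.494 0.05  0.067] g 39.4 j [-0.118  0.452 -0.329  0.001 -0.79  -0.445]
```

Request:
drive_tool([
  [[0.3, 0, 0, 0, 0, 0, 0.02], [0.3, 0, 0, 0, 0, 0, 0.02]],
])

```text
clock: 16.0
position: [524.0, -223.0, 74.2]
ee_rot: [-0.464, 0.886, -0.0, -0.0]
contact_force: [-0.8, 2.4, -0.1]
gripper_width: 38.9
```

```bash
python3 s.py
```

```text
t 16.0 p [ 524.  -223.    74.2] psi -2.1759 z [-5.e-04 -9.e-04 -1.e+00] F [-0.76  2.45 -0.05] M [0.592 0.163 0.234] g 38.9 j [-0.117  0.452 -0.329  0.001 -0.79  -0.489]
```

Request:
drive_tool([
  [[0.3, 0, 0, 0, 0, 0, 0.01], [0.3, 0, 0, 0, 0, 0, 0], [0.3, 0, 0, 0, 0, 0, 0], [0.3, 0, 0, 0, 0, 0, -0.03], [0.3, 0, 0, 0, 0, 0, -0.08], [0.3, 0, 0, 0, 0, 0, -0.08], [0.3, 0, 0, 0, 0, 0, -0.08], [0.3, 0, 0, 0, 0, 0, -0.08], [0.3, 0, 0, 0, 0, 0, -0.08], [0.3, 0, 0, 0, 0, 0, -0.08], [0.3, 0, 0, 0, 0, 0, -0.08], [0.3, 0, 0, 0, 0, 0, -0.08], [0.3, 0, 0, 0, 0, 0, -0.08], [0.3, 0, 0, 0, 0, 0, -0.08], [0.3, 0, 0, 0, 0, 0, -0.08], [0.3, 0, 0, 0, 0, 0, -0.08], [0.3, 0, 0, 0, 0, 0, -0.08], [0.3, 0, 0, 0, 0, 0, -0.08], [0.3, 0, 0, 0, 0, 0, -0.04]],
])

```text
clock: 17.9
position: [526.8, -223.1, 74.2]
ee_rot: [0.885, -0.465, 0.001, -0.001]
contact_force: [0.3, 2.2, 1.0]
gripper_width: 39.4
```

```bash
python3 s.py
```

```text
t 17.9 p [ 526.8 -223.1   74.2] psi -0.9668 z [ 3.1e-03  9.0e-04 -1.0e+00] F [0.32 2.15 1.02] M [ 0.423  0.242 -0.096] g 39.4 j [-0.118  0.455 -0.323 -0.002 -0.79   0.723]
```

Request:
drive_tool([
  [[0.3, -0.0006, 0.0008, 0, 0, 0, -0.04], [0.3, 0, 0, 0, 0, 0, -0.04], [0.3, 0, 0, 0, 0, 0, -0.03]],
])

```text
clock: 18.2
position: [527.0, -223.0, 74.2]
ee_rot: [0.91, -0.415, 0.002, -0.001]
contact_force: [0.0, 1.4, 0.3]
gripper_width: 39.4
```

```bash
python3 s.py
```

```text
t 18.2 p [ 527.  -223.    74.2] psi -0.8549 z [ 4.5e-03  8.0e-04 -1.0e+00] F [0.01 1.4  0.25] M [ 0.441  0.333 -0.105] g 39.4 j [-0.118  0.455 -0.323 -0.002 -0.788  0.835]
```

Request:
drive_tool([
  [[0.3, 0, 0, 0, 0, 0, -0.025], [0.3, 0, 0, 0, 0, 0, -0.025]],
])

```text
clock: 18.4
position: [527.1, -222.9, 74.2]
ee_rot: [0.92, -0.391, 0.002, -0.001]
contact_force: [-0.5, 2.4, 0.7]
gripper_width: 39.2
```

```bash
python3 s.py
```

```text
t 18.4 p [ 527.1 -222.9   74.2] psi -0.8034 z [ 4.2e-03  9.0e-04 -1.0e+00] F [-0.51  2.43  0.66] M [ 0.471  0.205 -0.114] g 39.2 j [-0.118  0.455 -0.323 -0.002 -0.789  0.887]
```

Request:
drive_tool([
  [[0.3, 0, 0, 0, 0, 0, -0.025], [0.3, 0, 0, 0, 0, 0, -0.025]],
])

```text
clock: 18.6
position: [527.2, -222.8, 74.2]
ee_rot: [0.93, -0.366, 0.002, -0.001]
contact_force: [0.8, 2.8, 1.0]
gripper_width: 39.6
```

```bash
python3 s.py
```

```text
t 18.6 p [ 527.2 -222.8   74.2] psi -0.7502 z [ 0.0042  0.0011 -1.    ] F [0.78 2.84 1.02] M [ 0.561  0.185 -0.104] g 39.6 j [-0.118  0.455 -0.323 -0.002 -0.789  0.94 ]
```

Request:
drive_tool([
  [[0.3, 0, 0, 0, 0, 0, -0.025], [0.3, 0, 0, 0, 0, 0, -0.025], [0.3, 0, 0, 0, 0, 0, -0.025]],
])

```text
clock: 18.9
position: [527.4, -222.6, 74.2]
ee_rot: [0.945, -0.328, 0.002, -0.001]
contact_force: [-0.4, 3.3, 0.6]
gripper_width: 39.3
```

```bash
python3 s.py
```

```text
t 18.9 p [ 527.4 -222.6   74.2] psi -0.669 z [ 0.0046  0.0012 -1.    ] F [-0.38  3.33  0.56] M [ 0.559  0.148 -0.126] g 39.3 j [-0.117  0.455 -0.323 -0.002 -0.789  1.021]
```

Request:
drive_tool([
  [[0.3, -0.0006, -0.0008, 0, 0, 0, -0.04], [0.3, 0, 0, 0, 0, 0, -0.04], [0.3, 0, 0, 0, 0, 0, -0.04], [0.3, 0, 0, 0, 0, 0, -0.04]],
])

```text
clock: 19.3
position: [527.6, -222.3, 74.2]
ee_rot: [0.969, -0.247, 0.003, -0.001]
contact_force: [0.1, 3.5, 0.7]
gripper_width: 39.5
```

```bash
python3 s.py
```

```text
t 19.3 p [ 527.6 -222.3   74.2] psi -0.4985 z [ 5.4e-03  6.0e-04 -1.0e+00] F [0.06 3.46 0.7 ] M [ 0.711  0.149 -0.073] g 39.5 j [-0.117  0.455 -0.323 -0.002 -0.788  1.19 ]
```

Request:
drive_tool([
  [[0.3, 0, 0, 0, 0, 0, -0.05], [0.3, 0, 0, 0, 0, 0, -0.05], [0.3, 0, 0, 0, 0, 0, -0.05], [0.3, 0, 0, 0, 0, 0, -0.05], [0.3, 0, 0, 0, 0, 0, -0.05], [0.3, 0, 0, 0, 0, 0, -0.05], [0.3, 0, 0, 0, 0, 0, -0.05], [0.3, 0, 0, 0, 0, 0, -0.05], [0.3, 0, 0, 0, 0, 0, -0.03]],
])

```text
clock: 20.2
position: [528.0, -221.1, 74.2]
ee_rot: [1.0, -0.021, 0.003, -0.001]
contact_force: [-0.2, 1.7, 1.5]
gripper_width: 39.2
```

```bash
python3 s.py
```

```text
t 20.2 p [ 528.  -221.1   74.2] psi -0.041 z [ 0.0068  0.0025 -1.    ] F [-0.17  1.69  1.46] M [ 0.649  0.14  -0.104] g 39.2 j [-0.115  0.454 -0.323 -0.005 -0.787  1.648]
```

Request:
drive_tool([
  [[0.3, 0, 0, 0, 0, 0, -0.03], [0.3, 0, 0, 0, 0, 0, -0.03]],
])

```text
clock: 20.4
position: [528.0, -221.0, 74.2]
ee_rot: [1.0, 0.012, 0.003, -0.001]
contact_force: [-0.4, 3.7, 1.5]
gripper_width: 39.4
```

```bash
python3 s.py
```

```text
t 20.4 p [ 528.  -221.    74.2] psi 0.0236 z [ 0.0069  0.0028 -1.    ] F [-0.44  3.66  1.45] M [ 0.663  0.205 -0.067] g 39.4 j [-0.115  0.454 -0.323 -0.005 -0.787  1.713]
```

Request:
drive_tool([
  [[0.3, 0, 0, 0, 0, 0, -0.02], [0.3, 0, 0, 0, 0, 0, -0.02]],
])

```text
clock: 20.6
position: [528.0, -220.9, 74.2]
ee_rot: [0.999, 0.033, 0.004, -0.001]
contact_force: [-0.2, 2.7, 0.3]
gripper_width: 39.3
```

```bash
python3 s.py
```

```text
t 20.6 p [ 528.  -220.9   74.2] psi 0.067 z [ 0.007   0.0031 -1.    ] F [-0.18  2.67  0.27] M [ 0.757  0.19  -0.119] g 39.3 j [-0.115  0.454 -0.323 -0.005 -0.787  1.757]
```

Request:
drive_tool([
  [[0.8, 0, 0, 0, 0, 0, 0], [0.8, 0, 0, 0, 0, 0, 0], [0.8, 0, 0, 0, 0, 0, 0], [0.8, 0, 0, -0.02, 0, 0, 0], [0.8, 0, 0, -0.04, 0, 0, 0], [0.8, 0, 0, -0.04, 0, 0, 0]],
])

```text
clock: 21.2
position: [523.5, -222.3, 170.4]
ee_rot: [0.999, 0.033, -0.003, -0.002]
contact_force: [1.5, -1.0, 1.0]
gripper_width: 68.4
```

```bash
python3 s.py
```

```text
t 21.2 p [ 523.5 -222.3  170.4] psi 0.0666 z [-0.0071  0.004  -1.    ] F [ 1.51 -1.03  1.  ] M [-0.021 -0.144 -0.082] g 68.4 j [-0.118  0.345 -0.214 -0.004 -1.019  1.758]
```

Request:
drive_tool([
  [[1, 0.004, 0.038, -0.02, 0, 0, 0], [1, 0.004, 0.038, -0.02, 0, 0, 0], [1, 0, 0, 0, 0, 0, 0.145], [1, 0, 0, 0, 0, 0, 0.145], [1, 0, 0, 0, 0, 0, 0.145], [1, 0, 0, 0, 0, 0, 0.145], [1, 0, 0, 0, 0, 0, 0.145], [1, 0, 0, 0, 0, 0, 0.145], [1, 0, 0, 0, 0, 0, 0.145], [1, 0, 0, 0, 0, 0, 0.145], [1, 0, 0, 0, 0, 0, 0.145], [1, 0, 0, 0, 0, 0, 0.145], [1, 0, 0, 0, 0, 0, 0]],
])

```text
clock: 22.5
position: [539.5, -306.1, 221.2]
ee_rot: [0.756, -0.655, 0.006, -0.001]
contact_force: [1.0, 0.1, -0.1]
gripper_width: 85.1
```

```bash
python3 s.py
python3 - <<'E'
from h import *
import pickle
st=arm.read_state(); im,d=arm.get_image('wrist'); cv2.imwrite('pics/w4.png',im[...,::-1]); pickle.dump((st,im,d),open('w4.pkl','wb'))
E
```

```text
t 22.5 p [ 539.5 -306.1  221.2] psi -1.4279 z [ 0.0105 -0.0057 -0.9999] F [ 1.01  0.11 -0.06] M [-0.004 -0.007 -0.057] g 85.1 j [-0.254  0.378 -0.03   0.003 -1.152  0.396]
```

View pics/w4.png

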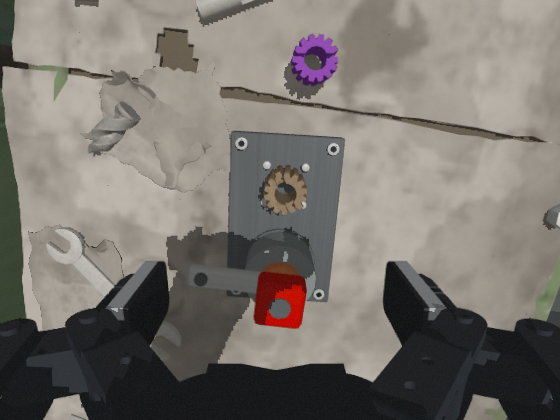

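Wrist view: the clamp arm now points sideways, with its tip at (198,280). The cutter at (285,190) is clear, the knob is at (280,298), and the purple part at (315,58) is untouched.

Run:
```python
from h import *
import pickle; st,im,d=pickle.load(open('w4.pkl','rb'))
vv,uu=np.mgrid[150:235,240:330]; uv=np.c_[uu.ravel(),vv.ravel()]; P=bydepth('wrist',uv,d,st)
h=im[150:235,240:330].reshape(-1,3).astype(int); br=(h[:,0]-h[:,2]>25)&(h[:,0]<200)
t=P[br&(P[:,2]>54)&(P[:,2]<62)]; print(len(t),np.median(t[:,2]),cv2.minEnclosingCircle(t[:,:2].astype(np.float32)))
t=P[(P[:,2]>53)&(P[:,2]<63)&(P[:,1]<-265)]; print(len(t),cv2.minEnclosingCircle(t[:,:2].astype(np.float32)),np.percentile(t,[1,99],axis=0))
# arm
vv,uu=np.mgrid[255:305,180:250]; uv=np.c_[uu.ravel(),vv.ravel()]; P=bydepth('wrist',uv,d,st); a=P[(P[:,2]>66)&(P[:,2]<76)]; print('arm',cv2.minAreaRect(a[:,:2].astype(np.float32)))
print(onplane('wrist',[[267,166],[306,168]],21,st))
```

```text
799 56.959356756266175 ((531.691162109375, -302.5014343261719), 19.157609939575195)
856 ((531.6770629882812, -302.18914794921875), 19.48697280883789) [[ 513.77427137 -320.66282143   53.46459085]
 [ 550.13701991 -284.41000205   58.77922028]]
arm ((578.7111206054688, -220.09469604492188), (55.31978225708008, 19.959869384765625), 0.3800986707210541)
[[ 550.81330443 -318.7051278    21.        ]
 [ 513.97013128 -322.1037154    21.        ]]
```

Request:
drive_tool([
  [[1, -0.005, 0.007, 0.045, -0.01, -0.007, 0.05], [1, 0, 0, 0.045, 0, 0, 0], [1, 0, 0, 0.04, 0, 0, 0], [1, 0, 0, 0, 0, 0, 0]],
])

```text
clock: 22.95
position: [534.3, -304.0, 90.7]
ee_rot: [0.743, -0.669, 0.004, -0.001]
contact_force: [-1.2, 0.8, -0.6]
gripper_width: 85.2
```

```bash
python3 s.py
```

```text
t 22.95 p [ 534.3 -304.    90.7] psi -1.4651 z [ 0.0071 -0.0032 -1.    ] F [-1.22  0.8  -0.63] M [ 0.053  0.164 -0.034] g 85.2 j [-0.254  0.492 -0.203  0.002 -0.868  0.358]
```

Request:
drive_tool([
  [[1, -0.002, 0.0025, 0.02, -0.007, -0.004, 0.02], [1, 0, 0, 0.02, 0, 0, 0], [1, 0, 0, 0, 0, 0, 0]],
])

```text
clock: 23.25
position: [534.9, -304.1, 54.6]
ee_rot: [0.739, -0.673, 0.003, -0.0]
contact_force: [-0.4, -0.2, -0.9]
gripper_width: 85.2
```

```bash
python3 s.py
```

```text
t 23.25 p [ 534.9 -304.1   54.6] psi -1.4775 z [ 0.0051 -0.0038 -1.    ] F [-0.37 -0.25 -0.86] M [0.03  0.063 0.006] g 85.2 j [-0.253  0.538 -0.233  0.003 -0.794  0.344]
```

Request:
drive_tool([
  [[1, -0.002, 0.0035, 0.015, -0.005, -0.003, 0.01], [1, 0, 0.001, 0.012, 0, 0, 0], [1, -0.001, 0.001, 0, 0, 0, 0]],
])

```text
clock: 23.55
position: [532.4, -303.0, 30.9]
ee_rot: [0.737, -0.676, 0.004, -0.001]
contact_force: [0.4, -0.5, -0.0]
gripper_width: 85.7
```

```bash
python3 s.py
python3 - <<'E'
from h import *
im,d=arm.get_image('wrist'); cv2.imwrite('pics/w5.png',im[...,::-1])
E
```

```text
t 23.55 p [ 532.4 -303.    30.9] psi -1.4851 z [ 0.0074 -0.0044 -1.    ] F [ 0.41 -0.49 -0.04] M [-0.003  0.042 -0.049] g 85.7 j [-0.252  0.564 -0.261  0.004 -0.738  0.335]
```

View pics/w5.png

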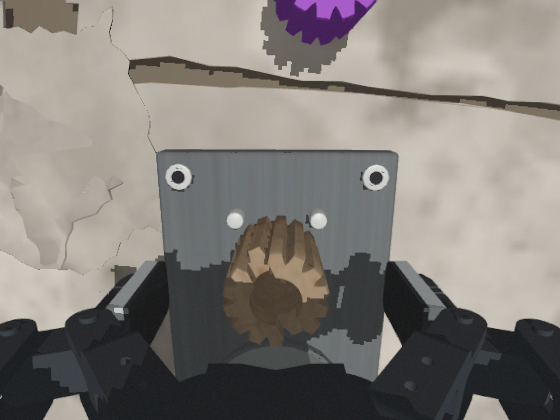

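The cutter at (275,300) sits centred between the open fingers, and the pins are at (235,220) and (319,220). Closing now.

Request:
drive_tool([
  [[0.9, -0.0005, 0.001, 0.001, -0.007, -0.005, 0], [0.3, 0, 0, 0, 0, 0, 0], [0.3, 0, 0, 0, 0, 0, 0], [0.3, 0, 0, 0, 0, 0, 0], [0.3, 0, 0, 0, 0, 0, 0], [0.3, 0, 0, 0, 0, 0, 0]],
])

```text
clock: 24.2
position: [532.6, -303.0, 33.0]
ee_rot: [0.737, -0.676, 0.002, -0.001]
contact_force: [0.3, -0.5, -0.3]
gripper_width: 36.2
```

```bash
python3 s.py
```

```text
t 24.2 p [ 532.6 -303.    33. ] psi -1.4838 z [ 0.0034 -0.0014 -1.    ] F [ 0.34 -0.49 -0.31] M [-0.101  0.034 -0.003] g 36.2 j [-0.253  0.563 -0.254  0.001 -0.75   0.34 ]
```

Request:
drive_tool([
  [[0.3, 0, 0, -0.005, 0, 0, 0], [0.3, 0, 0, -0.01, 0, 0, 0], [0.3, 0, 0, -0.015, 0, 0, 0], [0.3, 0, 0, -0.03, 0, 0, 0], [0.3, 0, 0, -0.04, 0, 0, 0], [0.3, 0, 0, -0.04, 0, 0, 0]],
])

```text
clock: 24.8
position: [525.7, -300.3, 169.3]
ee_rot: [0.736, -0.677, -0.01, 0.003]
contact_force: [1.3, -0.5, -3.2]
gripper_width: 36.4
```

```bash
python3 s.py
python3 - <<'E'
from h import *
im,d=arm.get_image('wrist'); cv2.imwrite('pics/w6.png',im[...,::-1])
E
```

```text
t 24.8 p [ 525.7 -300.3  169.3] psi -1.4867 z [-0.0189  0.0081 -0.9998] F [ 1.26 -0.51 -3.2 ] M [-0.084 -0.23  -0.052] g 36.4 j [-0.253  0.41  -0.114 -0.004 -1.067  0.339]
```

View pics/w6.png

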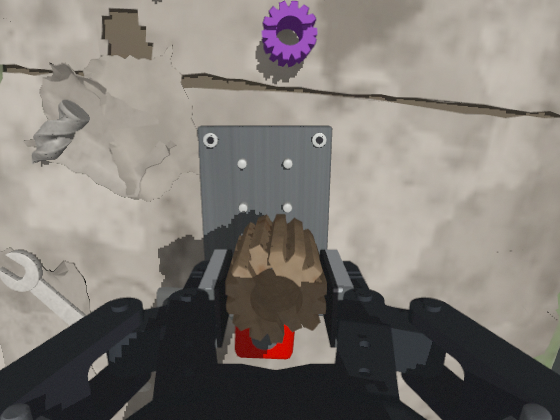

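Wrist view: the cutter is held upright at (277,290) and the four pins at (242,163), (288,163), (242,208), (288,208) are empty. Checking how high the things on the path to the tray stand.

Run:
```python
from h import *
a=np.load('top0.npz'); vv,uu=np.mgrid[115:325,75:400]; P=bydepth('top',np.c_[uu.ravel(),vv.ravel()],a['d'])
for y0 in range(-250,350,100):
    q=P[(P[:,1]>y0)&(P[:,1]<y0+100)&(P[:,0]>380)&(P[:,0]<640)]; print(y0,np.percentile(q[:,2],99.8).round())
```

```text
-250 110.0
-150 11.0
-50 114.0
50 120.0
150 106.0
250 31.0
```

Request:
drive_tool([
  [[0.3, 0, 0, -0.03, 0.018, 0.01, 0], [0.3, -0.01, 0, -0.01, 0, 0, 0], [0.3, -0.03, 0, 0, 0, 0, 0]],
])

```text
clock: 25.15
position: [526.3, -263.2, 221.7]
ee_rot: [0.735, -0.678, 0.009, -0.003]
contact_force: [0.1, 0.8, -4.9]
gripper_width: 36.4
```

```bash
python3 s.py
```

```text
t 25.15 p [ 526.3 -263.2  221.7] psi -1.4896 z [ 0.0185 -0.0079 -0.9998] F [ 0.06  0.84 -4.85] M [0.169 0.041 0.01 ] g 36.4 j [-0.186  0.32  -0.117  0.005 -1.115  0.265]
```

Request:
drive_tool([
  [[0.3, -0.04, 0, 0, -0.01, -0.005, 0], [0.3, -0.042, -0.001, 0, 0, 0, 0], [0.3, -0.042, -0.001, 0, 0, 0, 0], [0.3, -0.042, -0.001, 0, 0, 0, 0], [0.3, -0.042, -0.001, 0, 0, 0, 0], [0.3, -0.042, -0.001, 0, 0, 0, 0], [0.3, -0.042, -0.001, 0, 0, 0, 0], [0.3, -0.042, -0.001, 0, 0, 0, 0], [0.3, -0.042, -0.001, 0, 0, 0, 0], [0.3, -0.042, -0.001, 0, 0, 0, 0], [0.3, -0.042, -0.001, 0, 0, 0, 0], [0.3, -0.042, -0.001, 0, 0, 0, 0], [0.3, -0.03, -0.001, 0, 0, 0, 0], [0.3, -0.01, 0, 0, 0, 0, 0], [0.3, 0, 0, 0, 0, 0, 0]],
])

```text
clock: 26.65
position: [472.7, 306.1, 204.4]
ee_rot: [0.735, -0.678, -0.009, 0.011]
contact_force: [0.5, -0.5, -3.6]
gripper_width: 36.7
```

```bash
python3 s.py
```

```text
t 26.65 p [472.7 306.1 204.4] psi -1.4905 z [-0.0279 -0.005  -0.9996] F [ 0.54 -0.54 -3.56] M [-0.077 -0.073 -0.019] g 36.7 j [ 0.853  0.314 -0.161 -0.02  -1.117 -0.763]
```

Request:
drive_tool([
  [[0.3, -0.026, -0.019, 0.01, 0.02, -0.002, 0], [0.3, 0, 0, 0.035, 0, 0, 0], [0.3, 0, 0, 0.035, 0, 0, 0], [0.3, 0, 0, 0.03, 0, 0, 0], [0.3, 0, 0, 0.01, 0, 0, 0], [0.3, 0, 0, 0, 0, 0, 0]],
])

```text
clock: 27.25
position: [487.1, 326.8, 79.7]
ee_rot: [0.733, -0.68, -0.003, 0.006]
contact_force: [0.2, -0.1, -2.9]
gripper_width: 36.1
```

```bash
python3 s.py
python3 - <<'E'
from h import *
st=arm.read_state(); im,d=arm.get_image('wrist'); cv2.imwrite('pics/w7.png',im[...,::-1])
E
```

```text
t 27.25 p [487.1 326.8  79.7] psi -1.4963 z [-0.0116 -0.005  -0.9999] F [ 0.21 -0.1  -2.91] M [-0.004 -0.036 -0.005] g 36.1 j [ 0.864  0.474 -0.267 -0.007 -0.841 -0.784]
```

View pics/w7.png

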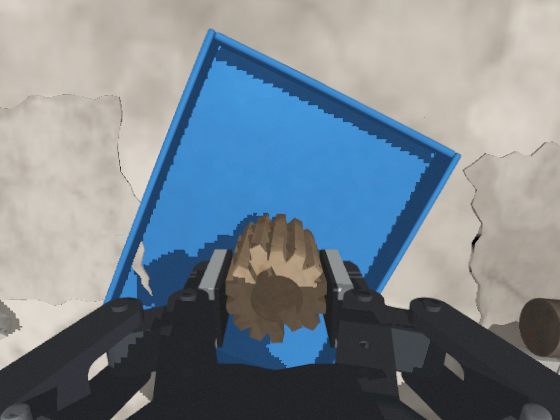

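Wrist view: the cutter at (277,290) is inside the tray outline, whose corners show at (210,33) and (457,155), and well clear of the walls. Lowering.

Request:
drive_tool([
  [[0.3, -0.007, -0.003, 0.02, 0.01, -0.004, 0], [0.3, 0, 0, 0.015, 0, 0, 0], [0.3, 0, 0, 0.005, 0, 0, 0], [0.3, 0, 0, 0, 0, 0, 0]],
])

```text
clock: 27.7
position: [494.1, 336.7, 47.6]
ee_rot: [0.733, -0.68, 0.0, -0.007]
contact_force: [-0.4, 0.6, -1.8]
gripper_width: 36.3
```

```bash
python3 s.py
```

```text
t 27.7 p [494.1 336.7  47.6] psi -1.4967 z [ 0.0097  0.0102 -0.9999] F [-0.37  0.64 -1.84] M [-0.034  0.064  0.028] g 36.3 j [ 0.869  0.521 -0.29   0.001 -0.747 -0.796]
```

Request:
drive_tool([
  [[0.3, 0, 0, 0.008, -0.006, 0.005, 0], [0.3, 0, 0, 0.005, 0, 0, 0], [0.3, 0, 0, 0.002, 0, 0, 0]],
])

```text
clock: 28.0
position: [496.2, 338.3, 35.5]
ee_rot: [0.733, -0.68, -0.0, -0.006]
contact_force: [0.1, -0.0, -3.6]
gripper_width: 36.7
```

```bash
python3 s.py
```

```text
t 28.0 p [496.2 338.3  35.5] psi -1.4965 z [ 0.0087  0.0094 -0.9999] F [ 0.11 -0.03 -3.59] M [-0.076  0.066 -0.034] g 36.7 j [ 0.868  0.541 -0.291  0.001 -0.726 -0.794]
```

Request:
drive_tool([
  [[0.3, 0.001, 0.002, 0.003, -0.008, 0.007, 0], [0.3, 0, 0, 0.003, 0, 0, 0], [0.3, 0, 0, 0.001, 0, 0, 0]],
])

```text
clock: 28.3
position: [494.3, 337.2, 28.2]
ee_rot: [0.733, -0.68, -0.0, -0.001]
contact_force: [0.9, -0.2, -3.6]
gripper_width: 36.4
```

```bash
python3 s.py
```

```text
t 28.3 p [494.3 337.2  28.2] psi -1.4963 z [ 9.0e-04  1.4e-03 -1.0e+00] F [ 0.95 -0.16 -3.57] M [-0.037  0.065  0.027] g 36.4 j [ 0.869  0.552 -0.293 -0.    -0.724 -0.794]
```

Upright. Lowering in millimetre steps until it touches.

Request:
drive_tool([
  [[0.3, 0, 0, 0.0015, 0, 0, 0], [0.3, 0, 0, 0.001, 0, 0, 0]],
])

```text
clock: 28.5
position: [494.3, 337.3, 25.4]
ee_rot: [0.733, -0.68, -0.0, -0.001]
contact_force: [0.2, 0.9, -3.3]
gripper_width: 36.2
```

```bash
python3 s.py
```

```text
t 28.5 p [494.3 337.3  25.4] psi -1.4962 z [ 9.0e-04  1.2e-03 -1.0e+00] F [ 0.19  0.93 -3.34] M [0.003 0.047 0.011] g 36.2 j [ 0.869  0.556 -0.295 -0.    -0.718 -0.794]
```

Request:
drive_tool([
  [[0.3, 0, 0, 0.001, 0, 0, 0]],
])

```text
clock: 28.6
position: [494.4, 337.4, 24.9]
ee_rot: [0.733, -0.68, 0.0, -0.001]
contact_force: [-2.9, 0.0, 5.5]
gripper_width: 36.5
```

```bash
python3 s.py
```

```text
t 28.6 p [494.4 337.4  24.9] psi -1.4958 z [ 0.001  0.001 -1.   ] F [-2.94  0.01  5.46] M [-0.248  1.014 -0.037] g 36.5 j [ 0.869  0.557 -0.295  0.    -0.717 -0.794]
```

Touchdown felt: Fz went from −3.3 to +5.5 N. Releasing.

Request:
drive_tool([
  [[0.45, 0, 0, 0, 0, 0, 0], [0.5, 0, 0, 0, 0, 0, 0], [0.6, 0, 0, 0, 0, 0, 0], [0.75, 0, 0, 0, 0, 0, 0], [0.75, 0, 0, 0, 0, 0, 0]],
])

```text
clock: 29.1
position: [496.2, 339.1, 27.2]
ee_rot: [0.734, -0.68, 0.0, -0.004]
contact_force: [-0.3, 0.2, -0.4]
gripper_width: 63.9
```

```bash
python3 s.py
python3 - <<'E'
from h import *
im,d=arm.get_image('wrist'); cv2.imwrite('pics/w8.png',im[...,::-1])
E
```

```text
t 29.1 p [496.2 339.1  27.2] psi -1.4946 z [ 0.0057  0.0049 -1.    ] F [-0.27  0.22 -0.44] M [-0.031 -0.03  -0.013] g 63.9 j [ 0.869  0.555 -0.292  0.002 -0.716 -0.794]
```

View pics/w8.png

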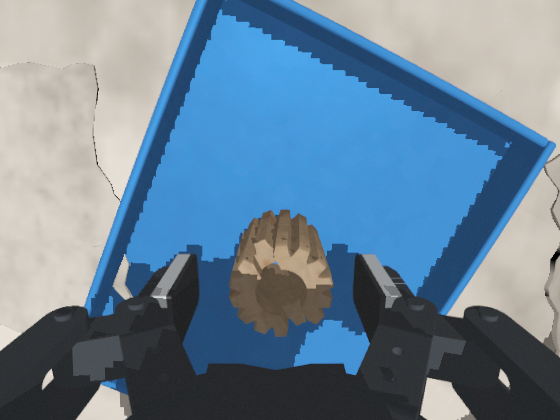

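The cutter at (280,275) stands free between the open fingers on the tray floor. Retreating straight up.

Request:
drive_tool([
  [[0.85, 0, 0, -0.01, 0, 0, 0], [0.85, 0, 0, -0.02, 0, 0, 0], [0.85, 0, 0, -0.03, 0, 0, 0], [0.85, 0, 0, -0.04, 0, 0, 0], [0.85, 0, 0, -0.04, 0, 0, 0], [0.85, 0, 0, -0.04, 0, 0, 0], [0.85, 0.04, 0, 0, 0, 0, 0], [0.85, 0, 0, 0, 0, 0, 0]],
])

```text
clock: 29.95
position: [498.7, 297.4, 219.8]
ee_rot: [0.734, -0.679, 0.002, -0.005]
contact_force: [0.5, 0.5, 0.1]
gripper_width: 72.2
```

```bash
python3 s.py
python3 - <<'E'
from h import *
im,d=arm.get_image('top'); cv2.imwrite('pics/t9.png',im[...,::-1])
i2,_=arm.get_image('side'); 
st=arm.read_state(); w,wd=arm.get_image('wrist'); cv2.imwrite('pics/w9.png',w[...,::-1])
cv2.imwrite('pics/s9.png',i2[...,::-1])
c=cv2.resize(im[165:240,310:440],None,fx=5,fy=5,interpolation=2); cv2.imwrite('pics/t9c.png',c[...,::-1])
vv,uu=np.mgrid[0:420,0:560]; P=bydepth('wrist',np.c_[uu.ravel(),vv.ravel()],wd,st); h=w.reshape(-1,3).astype(int)
m=(h[:,0]-h[:,2]>25)&(P[:,2]>44)&(P[:,2]<56)&(abs(P[:,0]-490)<70)&(abs(P[:,1]-334)<70); t=P[m]; print(len(t),np.median(t[:,2]),cv2.minEnclosingCircle(t[:,:2].astype(np.float32)))
# clamp arm angle from top
vv,uu=np.mgrid[165:215,330:400]; P=bydepth('top',np.c_[uu.ravel(),vv.ravel()],d); a=P[(P[:,2]>64)&(P[:,2]<78)&(P[:,0]>548)]; print(cv2.minAreaRect(a[:,:2].astype(np.float32)))
E
```

```text
t 29.95 p [498.7 297.4 219.8] psi -1.4926 z [ 0.0095  0.0054 -0.9999] F [0.49 0.54 0.12] M [-0.016 -0.044  0.028] g 72.2 j [ 0.818  0.313 -0.131  0.004 -1.117 -0.742]
606 48.78836027030391 ((493.77691650390625, 337.6262512207031), 19.071369171142578)
((580.259765625, -221.45437622070312), (57.11170959472656, 20.758380889892578), 1.9618868827819824)
```

View pics/w9.png

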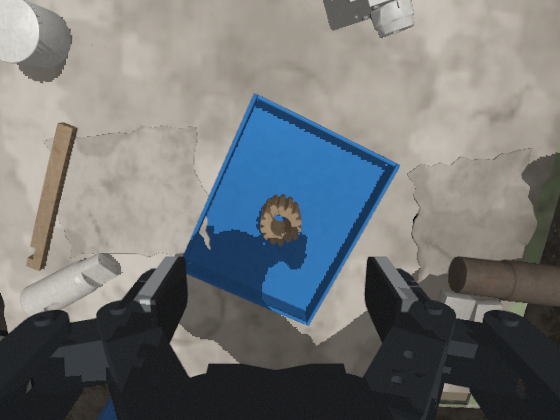

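View pics/t9.png

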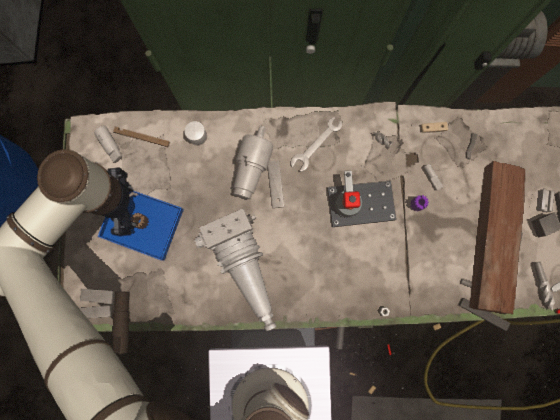

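View pics/t9c.png

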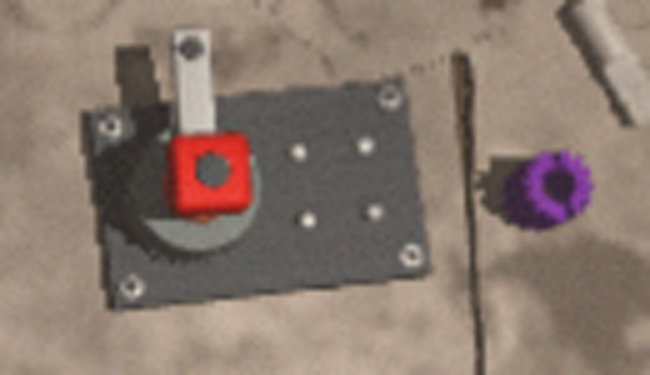

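The cutter stands upright in the tray at (281,220) in the wrist view. From the top, the clamp arm at (348,180) is swung off, the pins are empty, and the rest of the bench is unchanged. Handing in.

```bash
python3 -c "
from bench import arm; print(arm.job_done())"
```

```text
the job is handed in; nothing more can be done
None
```

The seized clamp is free and swung off the cutter. The brown milling cutter is standing upright in the blue tray, and the job was handed in at about 30 s of the 72 s allowed.

- **Rocking:** I bound the clamp twice each way. I held about 0.2 s at each bind, and the torque readings there peaked at about 0.34 N m, below the 0.5 N m limit. The second clockwise bind was close to the −0.65 end stop, so it may have been the stop rather than the seizure. After that the knob turned freely past the earlier binds.
- **Clamp angle:** I then swung the arm about 1.5 rad anticlockwise. My estimates run from about 84° to 88°, so it may be a few degrees short of a full quarter turn. The arm is well clear of the cutter position.
- **Cutter:** It lifted straight out of the pins, and I lowered it in millimetre steps until touchdown read about 5 N. It ended at (494, 338) with its top at z≈49, against 50 expected. The circle fitted to its top has a radius of 19 mm.
- **Last checks:** The four pins are empty and the open gripper is about 170 mm above the tray floor, touching nothing. The purple look-alike and everything else show in the same places as in the first top picture.
- **What went wrong:** My first grip on the knob was about 10 mm too high, so I regripped lower before turning. The tool drifted a few mm and tilted slightly during moves, and I corrected it as I went.

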